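Seat the stirrer in the sorbet maker's hidden drive socket

TASK

Take the stirrer with the red handle out of its wooden drip stand, lower it upright through the black flaps in the round mouth of the white sorbet maker, and feel about on the drive plate inside with its foot until it drops into the drive socket, which cannot be seen. Keep hold of the stirrer until its foot has dropped into the socket, then let it stand there on its own, fully home, and leave everything else where it is.

Things in the scene. Friction and masses are not known exactly. Their poses are not given: they have to be found in the camera images.
- handle (a point): Centre of the stirrer's red handle, a block with rounded edges, 22 mm along the stirrer's x, 34 mm along its y, 44 mm high: grasp it from above across the 22 mm. This point is on the stirrer's axis, 132 mm above its foot; the handle's top is 154 mm above the foot.
- foot (a point): Centre of the flat foot of the stirrer, the lower end of its steel shaft (z up along the shaft). The shaft is 12 mm in diameter, tapered over the last 5 mm to a flat foot 6 mm across. Above the foot: from 36 to 68 mm a white paddle, 20 mm wide along y and 17 mm along x; at 105 mm a 26 mm steel disc; from 110 mm on the handle.
- stirrer: The stirrer, one rigid loose part of about 120 g; origin at the centre of its flat foot, z up along the shaft, x across the 22 mm of the handle (the direction to close the fingers). It starts upright with its foot 30 mm deep in the stand's 14 mm hole, free to be drawn straight up. Home in the socket and let go, it leans up to 0.19 rad in the slack: that is well.
- maker: White round sorbet maker, 150 mm in diameter, with a grey lid, its top 90 mm above the worktop, and a black panel with a dial at its front (-x); fixed. Origin at the centre of its underside on the worktop, z up.
- mouth (a point): Centre of the open mouth of the sorbet maker, at the top of its black collar, 96 mm above the worktop, on the maker's axis. The free opening is 52 mm in diameter down through the lid; just below it, 78 mm above the worktop, two light black nylon flaps meet across the mouth and hide the inside: pushed by the stirrer's foot they fold down at under 1 N and stay down. Below the lid the inside is wider.
- plate (a point): Point on the maker's axis at the level, rigid black top of the drive plate inside, 38 mm above the worktop. The plate has one blind round socket, 14 mm in diameter, 20 mm deep, with a 1.5 mm bevel. The planetary drive stopped anywhere on its round: the socket's axis lies 5 to 10 mm from this point in an unknown direction; no reading gives its place, it has to be found by touch.
- stand: Wooden drip stand, fixed, 92 x 92 mm and 34 mm high, origin at the centre of its underside; the stirrer stands in its 14 mm hole, 30 mm deep, in the middle of the top.
- lemon: Bystander, to be left alone: yellow lemon, 72 x 57 x 58 mm; loose, origin at the centre of its underside.
- spice_jar: Bystander, to be left alone: small glass spice jar with a yellow-gold cap, 42 x 42 x 96 mm; loose, origin at the centre of its underside.
- jar: Bystander, to be left alone: jar with a red lid, 58 x 62 x 86 mm; loose, origin at the centre of its underside.
- glass: Bystander, to be left alone: clear drinking glass, 81 mm wide, 91 mm high; loose, origin at the centre of its underside.
- garlic: Bystander, to be left alone: head of garlic, 53 x 52 x 52 mm; loose, origin at the centre of its underside.
- box: Bystander, to be left alone: red tea carton, 72 x 135 x 78 mm; loose, origin at the centre of its underside.
- mug: Bystander, to be left alone: orange mug with a handle, 81 x 113 x 101 mm; loose, origin at the centre of its underside.
Not all that is in view belongs to the job. Of the things like the stirrer, leave any that is blue; of the rest the smaller one is meant.

How it is judged:
On the way, in this order (a step that is already met when the one before it is completed fails the run):
1. the stirrer, out of its stand, is held upright over the mouth of the maker, its foot above the collar (z of foot in the frame of maker above 0.097 m and horizontal distance between foot and mouth below 0.03 m and angle between foot's own z axis and vertical below 0.3 rad), for 0.05 s.
2. the foot has dropped at least 6 mm into the drive socket while the fingers still hold the stirrer (z of foot in the frame of maker below 0.032 m and horizontal distance between foot and mouth below 0.016 m and contact force between the fingers and stirrer above 1 N), for 0.05 s.
At the end, for the whole second after the job is handed in: the foot is home in the socket: no more than 22.5 mm above the worktop (bottom of the socket: 18 mm) and within 16 mm of the mouth's axis; it stands within 0.25 rad of upright, at rest and released; no bystander has been shifted by more than 30 mm (z of foot in the frame of maker below 0.0225 m and horizontal distance between foot and mouth below 0.016 m and angle between foot's own z axis and vertical below 0.25 rad and linear speed of stirrer below 0.02 m/s); the robot touches nothing.
It fails at once if a bystander is shifted by more than 30 mm (distance of any of lemon, spice_jar, jar, glass, garlic, box, mug from where it was at the start of the episode above 0.03 m).
It also fails if it takes over 51 s, if anything falls off the work surface, if the arm or the gripper's body presses on something with over 40 N, if the wrist force passes 120 N, or if a joint passes its speed limit or range.

ROBOT

A 6-joint arm with a two-finger parallel gripper is mounted at the origin on a cart in front of the work surface, level with it; the furniture and walls round the work are solid. World frame = base frame: x ahead of the robot, y to its left, z up, the work surface at z = 0. Lengths are in m, angles in rad, forces in N, time in s.
With the tool pointing down it reaches from about 0.35 to 0.975 m from the base axis. Payload 4.9 kg.
Tool frame: the origin (TCP) lies between the finger pads; the fingertips stand 25 mm ahead of it and the grasp point (between the pads) lies 6 mm ahead of it; z points along the fingers, y is the line along which they close (so a half turn about z gives the same grasp; the last joint's range is limited). The gripper opens to 85 mm and grips with 20 to 120 N. Pads are 22 mm wide; open, the fingers measure 114 mm over their backs; the gripper's body (76 mm by 85 mm) begins 54 mm behind the grasp point. The pads swing forward as they close: fully open they stand 13 mm farther back than shut.
Start: joints at [-1.459, 0.053, 1.613, -0, 1.476, -0.119], TCP at [0.143, -0.608, 0.219] pointing down, gripper open.
Joint ranges: [-3.01, 3.01], [-1.01, 2.22], [0.06, 2.58], [-1.02, 4.17], [0.09, 2.62], [-3.14, 3.14]. Speed limits (rad/s): [2.57, 2.57, 3.14, 3.14, 3.14, 3.14].

INTERFACE

Orientations are given as a unit quaternion [w, x, y, z].
In Python, from plant import manip gives the robot as it stands.
- The arm moves only by the shell command python3 -m inch 'ROWS'. ROWS is JSON, a list of rows, each a list of 3 entries, a list of its own where there are three numbers: the shift along the tool's x, y, z in m, then the turn, a rotation vector about the tool's x, y, z in rad, then the opening, from 0 (shut) to 1 (fully open). A call has 1 to 8 rows; each row shifts and turns the commanded pose from where the row before left it, along the tool's axes as they then stand; what a row does not reach is not made up. A row lasts 1/10 s, in which the tool goes at most 50 mm and 8.59 degrees, less where a joint would pass 70% of its speed; a pose out of reach is approached as far as the arm can. A call with a gripper value outside its range is refused whole. The fingers move at their own pace and stop on an object; the grip force is fixed at half the most. Time passes only in rows, so rows that do not move let the fingers close. It gives the time, the measured TCP pose, the force, the opening and the grip force at its end, in the units of the state.
- manip.state(): the state, without advancing time (a new reading comes with each control period).
- manip.grab_frame(name): name is "side" or "top" or "wrist"; returns (picture, depth): 384x512x3 uint8, red, green, blue; 384x512 float32, m along the optical axis (not along the pixel's ray), 0 where there is no reading.
- manip.camera_params(name): a dict with "camera_matrix" (3x3 intrinsics, pixels), "rvec" (rotation vector, rad) and "tvec" (3), from world to camera coordinates, as OpenCV has them. Camera axes: x right, y down, z forward; pixel columns grow to the right and rows downward; lengths in m; the calibration is good to about 2 mm. The wrist camera is an equidistant fisheye: a pixel r from the principal point sees the ray r / f radians off the axis. A picture is of the moment at which its call begins: read the wrist's pose just before it. camera_params takes no time and is no camera call; for the wrist camera it gives the pose at the moment of the call.
- manip.job_done(): hands the job in; it is judged then, once.
Trained networks look in the newest picture that a camera, given by its name, has taken for a name from the list of things; names that differ only in an ending like _2 or _b are one class to them, and where a whole thing is asked for, a point or a joint stands for the part that bears it (a point fixed in the world has none). Each returns a list of dicts, best first, with "score" (0 to 1); they miss things now and then, are a little off and sometimes report something else, mostly with a low value. They report only what shows in the picture. A call takes as long as a camera call. They do not tell look-alikes from the thing itself.
- manip.look_for(camera, label): "point" ([x, y, z] in m, in world coordinates, good to about 4 mm: the middle of the surface that is visible of it).
The state is a dict: "time": time; "joint_pos": joint angles; "joint_vel": joint speeds; "joint_efforts": joint torques, N m; "tool_pos": TCP position; "tool_rot": TCP orientation; "contact_force": force on the tool from outside, world axes, zero at the start; "ft_torque": the same for the moment, N m; "gripper_width": opening from 0.0 (shut) to 1.0 (fully open); "grasp_force": force on a finger pad.
Only numpy, scipy, OpenCV 4.12 (cv2) and the standard library are available. Lean on these libraries where they do the work, as an engineer would, in place of code of your own. Each camera call takes 0.05 s, during which the arm holds its last target. There are 200 camera calls.

## Working session

There is one attempt and no reset: what is moved stays moved. The work goes in short steps, Python scripts to look and compute and a shell command to move; the robot and the scene stay as the last step left them, time stands still between calls to the robot, and variables do not carry over. Pictures are saved under pics/ and viewed, at most 13 in all, crops included, and the job is handed in when it is done.

```bash
mkdir -p pics; ls; cat > h.py <<'E'
import numpy as np, cv2
from plant import manip
from scipy.spatial.transform import Rotation as R
def px2w(cam,d,u,v):
    p=manip.camera_params(cam);K=np.array(p["camera_matrix"]);Rm=cv2.Rodrigues(np.array(p["rvec"],float))[0];t=np.array(p["tvec"],float).ravel()
    z=d[v,u];c=np.array([(u-K[0,2])/K[0,0]*z,(v-K[1,2])/K[1,1]*z,z]);return Rm.T@(c-t)
def w2px(cam,P):
    p=manip.camera_params(cam);K=np.array(p["camera_matrix"]);return cv2.projectPoints(np.array([P],float),np.array(p["rvec"],float),np.array(p["tvec"],float),K,None)[0].ravel()
def snap(cam,name):
    im,d=manip.grab_frame(cam);cv2.imwrite(f"pics/{name}.png",im[:,:,::-1]);return im,d
E
python3 - <<'E'
from h import *
for c in("side","top"):
    im,d=snap(c,c+"1");np.save(c+"d.npy",d)
    for l in("stirrer","handle","maker","mouth","stand"):
        for o in manip.look_for(c,l): 
            print(c,l,np.round(o["point"],3),round(o["score"],2),w2px(c,o["point"]).astype(int))
s=manip.state();print(s["time"],s["tool_pos"],s["tool_rot"],s["contact_force"])
E
```

```text
pics
side stirrer [ 0.567 -0.118  0.161] 0.69 [257 199]
side stirrer [ 0.576 -0.286  0.124] 0.66 [267 246]
side stirrer [ 0.466 -0.241  0.126] 0.51 [226 237]
side stirrer [0.717 0.058 0.062] 0.18 [293 189]
side handle [ 0.561 -0.114  0.159] 0.79 [254 199]
side handle [ 0.468 -0.241  0.13 ] 0.64 [227 236]
side handle [ 0.578 -0.282  0.124] 0.62 [268 245]
side handle [0.442 0.405 0.058] 0.61 [210 146]
side maker [0.551 0.361 0.027] 0.74 [238 157]
side maker [0.492 0.103 0.081] 0.62 [227 182]
side maker [ 0.558 -0.4    0.068] 0.22 [266 292]
side mouth [0.494 0.104 0.078] 0.69 [228 182]
side stand [ 0.468 -0.251  0.031] 0.76 [228 264]
side stand [ 0.558 -0.404  0.069] 0.21 [266 292]
top stirrer [ 0.562 -0.104  0.21 ] 0.71 [284 195]
top stirrer [ 0.573 -0.273  0.149] 0.67 [330 194]
top stirrer [ 0.468 -0.231  0.158] 0.4 [321 224]
top handle [ 0.565 -0.103  0.207] 0.51 [283 194]
top handle [ 0.466 -0.224  0.162] 0.41 [319 224]
top handle [0.707 0.094 0.071] 0.38 [227 165]
top maker [0.49  0.139 0.093] 0.82 [215 222]
top mouth [0.491 0.143 0.091] 0.78 [214 221]
top stand [ 0.462 -0.225  0.036] 0.96 [313 228]
0.6 [ 0.14297014 -0.60843098  0.21883596] [ 3.26245145e-05  9.93348343e-01  1.15148028e-01 -2.40394350e-06] [-0.69769555  0.25579795 -0.25083413]
```

```bash
python3 - <<'E'
import cv2,numpy as np
s=cv2.imread("pics/side1.png");t=cv2.imread("pics/top1.png")
a=cv2.resize(s[100:340,130:400],(400,356));b=cv2.resize(t[120:300,160:390],(400,313),interpolation=cv2.INTER_CUBIC)
o=np.zeros((600,800,3),np.uint8)
a=cv2.resize(s[110:330,170:350],None,fx=2.2,fy=2.7);b=cv2.resize(t[110:320,180:380],None,fx=2,fy=2.8)
o[:594,:396]=a;o[:588,400:800]=b
cv2.imwrite("pics/c1.png",o)
E
```

```text
(no output)
```

View pics/c1.png

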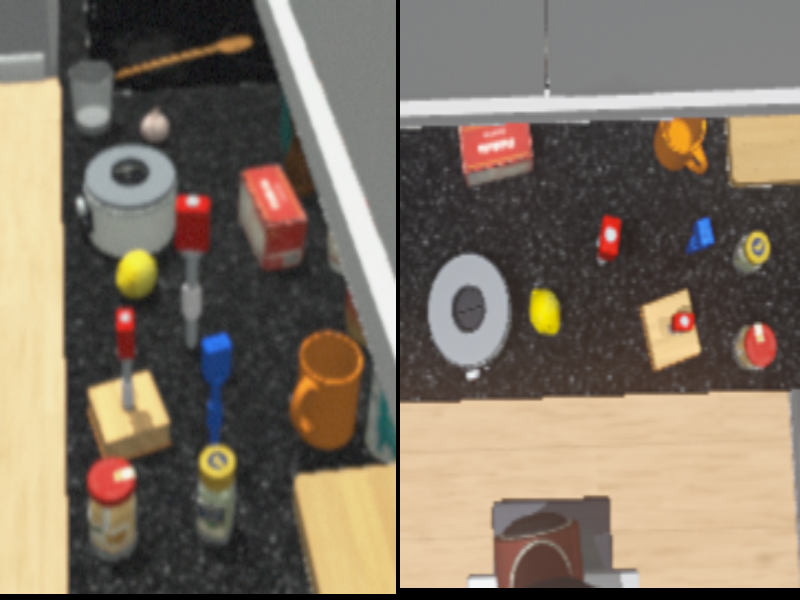

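View pics/top1.png

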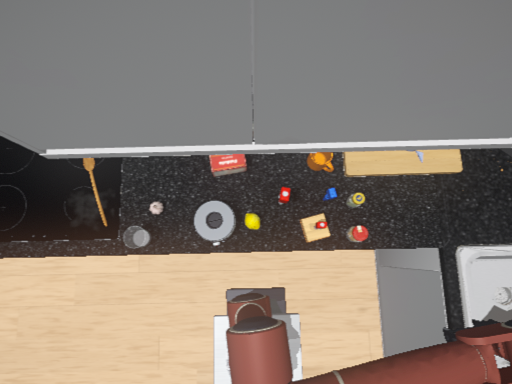

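The top view (pixels) shows three stirrer-like things:
- a larger red one at (284,195)
- a blue one at (330,194)
- a small red one in the wooden stand at (320,224)

Both red ones match by colour, so the smaller one, at (320,224), is meant. I'll approach it and check in a close wrist crop.

```bash
python3 -m inch '[[[0.037,-0.028,-0.011],[0,0,0],1],[[0.037,-0.028,-0.011],[0,0,0],1],[[0.037,-0.028,-0.011],[0,0,0],1],[[0.037,-0.028,-0.011],[0,0,0],1],[[0.037,-0.028,-0.011],[0,0,0],1],[[0.037,-0.028,-0.011],[0,0,0],1],[[0.037,-0.028,-0.011],[0,0,0],1],[[0.037,-0.028,-0.011],[0,0,0],1]]'
python3 - <<'E'
from h import *
p=manip.camera_params("wrist");np.set_printoptions(precision=4,suppress=True)
Rm=cv2.Rodrigues(np.array(p["rvec"],float))[0];print(p["camera_matrix"],"cam pos",-Rm.T@np.ravel(p["tvec"]),"axes",Rm)
im,d=snap("wrist","w1");np.save("w1d.npy",d)
for l in("handle","stand","mouth"):
    for o in manip.look_for("wrist",l): print(l,np.round(o["point"],3),round(o["score"],2))
s=manip.state();print(s["time"],s["tool_pos"],s["tool_rot"])
E
```

```text
time: 1.4
tool_pos: [0.3807, -0.3211, 0.3076]
tool_rot: [0.0, 0.993, 0.115, 0.0]
contact_force: [0.6, -0.6, -0.5]
gripper_width: 0.999
grasp_force: 0.0
[[297.3186   0.     260.0013]
 [  0.     297.3186 188.0157]
 [  0.       0.       1.    ]] cam pos [ 0.458  -0.3039  0.4635] axes [[ 0.2284 -0.9736  0.0009]
 [-0.9252 -0.2168  0.3116]
 [-0.3032 -0.072  -0.9502]]
handle [ 0.462 -0.232  0.157] 0.86
handle [ 0.564 -0.279  0.11 ] 0.73
handle [ 0.565 -0.109  0.043] 0.52
handle [0.496 0.092 0.082] 0.16
stand [ 0.468 -0.244  0.033] 0.67
mouth [0.499 0.094 0.077] 0.93
1.6 [ 0.3805 -0.3221  0.3074] [0.0006 0.9932 0.1163 0.0002]
```

View pics/w1.png

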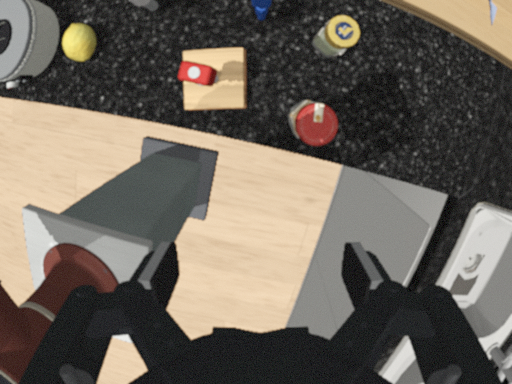

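The wrist view shows the small red handle at (197,73), standing in the wooden stand. The blue one is at (261,8) and the spice jar and red-lid jar are to the right. I'll now get the handle's centre and yaw, and the mouth centre, from the depth.

```bash
cat >> h.py <<'E'
def wcloud(d,p):
    K=np.array(p["camera_matrix"]);Rm=cv2.Rodrigues(np.array(p["rvec"],float))[0];t=np.ravel(p["tvec"])
    v,u=np.mgrid[:384,:512];x=(u-K[0,2])/K[0,0];y=(v-K[1,2])/K[0,0];r=np.hypot(x,y)+1e-9
    s=np.tan(np.minimum(r,1.5))/r
    c=np.stack([x*s*d,y*s*d,d],-1);return (c-t)@Rm
def handle(im,P,xy,zmin=0.15):
    im=im.astype(int);m=(im[...,0]>110)&(im[...,1]<90)&(im[...,2]<90)&(P[...,2]>zmin)&(P[...,2]<zmin+.04)&(np.hypot(P[...,0]-xy[0],P[...,1]-xy[1])<.04)
    w=(P[...,2]>zmin)&(P[...,2]<zmin+.04)&(np.hypot(P[...,0]-xy[0],P[...,1]-xy[1])<.04)
    Q=P[w];r=cv2.minAreaRect((Q[:,:2]*1000).astype(np.float32));return m.sum(),w.sum(),Q.mean(0),r
E
python3 - <<'E'
from h import *
np.set_printoptions(precision=4,suppress=True)
im=cv2.imread("pics/w1.png")[:,:,::-1];d=np.load("w1d.npy");P=wcloud(d,manip.camera_params("wrist"))
print(P[73,192],P[73,222])
for z in(.12,.14,.15): print(handle(im,P,(.462,-.232),z))
# stand top
w=(abs(P[...,2]-.034)<.006)&(np.hypot(P[...,0]-.468,P[...,1]+.235)<.08);r=cv2.minAreaRect((P[w][:,:2]*1000).astype(np.float32));print("stand",r)
t=np.load("topd.npy");p=manip.camera_params("top");K=p["camera_matrix"];v,u=np.mgrid[:384,:512]
C=np.stack([(u-K[0][2])/K[0][0]*t,(v-K[1][2])/K[1][1]*t,t],-1);Rm=cv2.Rodrigues(np.array(p["rvec"],float))[0];T=(C-np.ravel(p["tvec"]))@Rm
for A,n in((T,"top"),(P,"wr")):
    w=(abs(A[...,2]-.091)<.009)&(np.hypot(A[...,0]-.495,A[...,1]-.14)<.1);print(n,w.sum(),A[w].mean(0),cv2.minEnclosingCircle((A[w][:,:2]*1000).astype(np.float32)))
w=(T[...,2]>.13)&(np.hypot(T[...,0]-.465,T[...,1]+.228)<.04);print("top handle",T[w].mean(0),cv2.minAreaRect((T[w][:,:2]*1000).astype(np.float32)))
E
```

```text
[ 0.4644 -0.233   0.1614] [ 0.4753 -0.2457  0.0346]
(np.int64(391), np.int64(685), array([ 0.4654, -0.2372,  0.155 ]), ((465.4951171875, -234.014404296875), (34.882301330566406, 22.478925704956055), 87.35919189453125))
(np.int64(391), np.int64(687), array([ 0.4655, -0.2358,  0.1574]), ((465.4951171875, -234.014404296875), (34.882301330566406, 22.478925704956055), 87.35919189453125))
(np.int64(389), np.int64(660), array([ 0.4656, -0.2352,  0.158 ]), ((465.4951171875, -234.014404296875), (34.882301330566406, 22.478925704956055), 87.35919189453125))
stand ((465.65484619140625, -234.03396606445312), (86.69705963134766, 87.02998352050781), 13.490612983703613)
top 1106 [0.497  0.1424 0.0891] ((498.01312255859375, 142.81398010253906), 74.0010757446289)
wr 1947 [0.4983 0.106  0.0898] ((494.5930480957031, 140.09072875976562), 72.92329406738281)
top handle [ 0.4666 -0.2316  0.1546] ((466.2690734863281, -232.72975158691406), (31.849578857421875, 19.074094772338867), 88.46672058105469)
```

```bash
python3 -m inch '[[[0,0,0],[0,0,-0.144],0.6],[[0,0,0],[0,0,-0.144],0.6],[[0,0,0],[0,0,-0.144],0.6],[[0,0,0],[0,0,-0.144],0.6],[[0,0,0],[0,0,-0.144],0.6],[[0,0,0],[0,0,-0.144],0.6],[[0,0,0],[0,0,-0.144],0.6],[[0,0,0],[0,0,-0.144],0.6]]'
python3 -m inch '[[[0,0,0],[0,0,-0.143],0.6],[[0.03,0.027,0.015],[0,0,0],0.6],[[0.03,0.027,0.015],[0,0,0],0.6],[[0.031,0.027,0.015],[0,0,0],0.6],[[0,0,0.01],[0,0,0],0.6],[[0,0,0],[0,0,0],0.6]]'
python3 - <<'E'
from h import *
np.set_printoptions(precision=4,suppress=True)
s=manip.state();M=R.from_quat(np.array(s["tool_rot"])[[1,2,3,0]]).as_matrix();print(M,s["tool_pos"],s["joint_pos"])
print("to go tool",M.T@(np.array([.4655,-.234,.147])-s["tool_pos"]))
p=manip.camera_params("wrist");im,d=snap("wrist","w2");P=wcloud(d,p)
print(handle(im,P,(.4655,-.234),.145))
E
```

```text
time: 2.4
tool_pos: [0.3786, -0.3239, 0.3059]
tool_rot: [-0.001, 0.769, 0.639, -0.0]
contact_force: [0.2, 0.0, -0.1]
gripper_width: 0.597
grasp_force: 0.0
time: 3.0
tool_pos: [0.4636, -0.2355, 0.249]
tool_rot: [-0.002, 0.723, 0.691, -0.001]
contact_force: [-0.6, -0.4, -0.4]
gripper_width: 0.6
grasp_force: 0.0
[[ 0.0453  0.999  -0.0045]
 [ 0.999  -0.0453  0.0021]
 [ 0.0019 -0.0046 -1.    ]] [ 0.4636 -0.2355  0.249 ] [-0.6127 -0.2144  1.8147 -0.0008  1.5462 -0.5674]
to go tool [0.0014 0.0023 0.102 ]
(np.int64(666), np.int64(926), array([ 0.4686, -0.2276,  0.158 ]), ((468.90460205078125, -229.0117645263672), (33.268287658691406, 21.0009765625), 87.4942855834961))
```

View pics/w2.png

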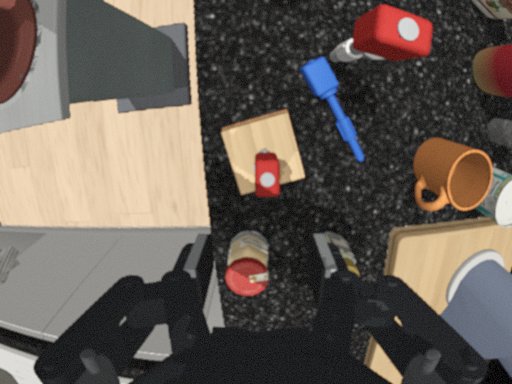

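The wrist view shows the small red handle at (267,175), between the open fingers. The larger red stirrer is at (395,35) and the blue one at (320,75). The jar at (248,270) and the glass spice jar stay below finger height. I'll take the average of the readings, (0.467, −0.2315), and descend.

```bash
python3 -m inch '[[[0.004,0.003,0.03],[0,0,0],0.6],[[0,0,0.03],[0,0,0],0.6],[[0,0,0.03],[0,0,0],0.6],[[0,0,0.012],[0,0,0],0.6],[[0,0,0],[0,0,0],0]]'
python3 -m inch '[[[0,0,0],[0,0,0],0],[[0,0,0],[0,0,0],0],[[0,0,0],[0,0,0],0],[[0,0,0],[0,0,0],0]]'
```

```text
time: 3.55
tool_pos: [0.4665, -0.2321, 0.1484]
tool_rot: [-0.002, 0.724, 0.69, -0.0]
contact_force: [-0.0, -0.7, -0.2]
gripper_width: 0.448
grasp_force: 0.0
time: 3.95
tool_pos: [0.4687, -0.2319, 0.1511]
tool_rot: [0.001, 0.723, 0.691, 0.0]
contact_force: [-0.9, 0.0, 0.2]
gripper_width: -0.001
grasp_force: 0.0
```

The gripper shut on nothing, so I'll look.

```bash
python3 - <<'E'
from h import *
s=manip.state();print(s["gripper_width"],s["grasp_force"],s["contact_force"],s["tool_pos"])
im,d=snap("wrist","w3");i2,_=snap("side","s3")
o=np.zeros((384,800,3),np.uint8);o[:,:400]=im[:,60:460,::-1];o[:384,400:]=cv2.resize(i2[190:310,170:295,::-1],(400,384));cv2.imwrite("pics/c3.png",o)
E
```

```text
-0.0009065067962974429 0.0 [-0.85946257  0.00261526  0.21748093] [ 0.46865934 -0.23191442  0.15108597]
```

View pics/c3.png

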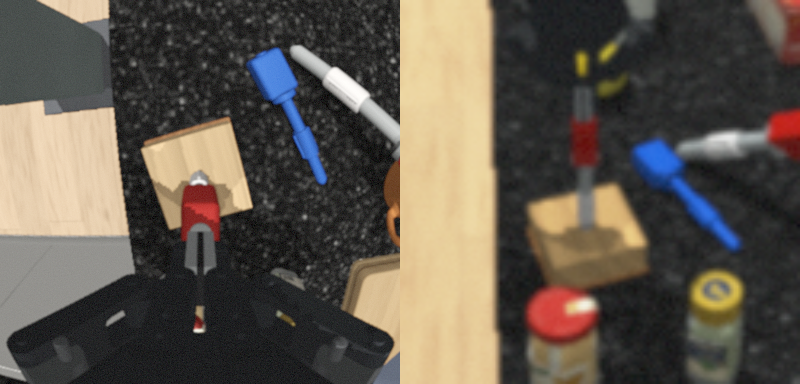

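```bash
python3 - <<'E'
from h import *
np.set_printoptions(precision=4,suppress=True)
p=manip.camera_params("wrist");im,d=manip.grab_frame("wrist");P=wcloud(d,p)
for v in range(170,345,8):
    print(v,[ (u,im[v,u].tolist(),P[v,u].round(3).tolist()) for u in (250,260,)])
print(manip.state()["joint_pos"])
s,sd=manip.grab_frame("side")
for v in range(200,266,5): print(v,s[v,227].tolist(),px2w("side",sd,227,v))
E
```

```text
170 [(250, [229, 203, 159], [0.459, -0.224, 0.035]), (260, [201, 177, 142], [0.471, -0.153, 0.306])]
178 [(250, [196, 177, 149], [0.458, -0.231, 0.035]), (260, [196, 194, 190], [0.468, -0.221, 0.071])]
186 [(250, [123, 44, 40], [0.462, -0.212, 0.121]), (260, [119, 31, 28], [0.469, -0.213, 0.12])]
194 [(250, [126, 35, 31], [0.463, -0.211, 0.14]), (260, [126, 37, 35], [0.469, -0.211, 0.139])]
202 [(250, [136, 33, 28], [0.463, -0.211, 0.153]), (260, [136, 41, 36], [0.469, -0.211, 0.154])]
210 [(250, [127, 36, 33], [0.463, -0.214, 0.158]), (260, [204, 65, 64], [0.469, -0.214, 0.157])]
218 [(250, [132, 39, 35], [0.463, -0.218, 0.159]), (260, [134, 46, 41], [0.468, -0.219, 0.158])]
226 [(250, [134, 39, 39], [0.463, -0.223, 0.159]), (260, [124, 126, 126], [0.468, -0.223, 0.159])]
234 [(250, [97, 100, 99], [0.463, -0.221, 0.171]), (260, [26, 25, 22], [0.468, -0.222, 0.171])]
242 [(250, [96, 99, 96], [0.463, -0.222, 0.178]), (260, [32, 32, 31], [0.468, -0.222, 0.179])]
250 [(250, [97, 98, 99], [0.464, -0.221, 0.188]), (260, [17, 21, 25], [0.468, -0.222, 0.187])]
258 [(250, [97, 99, 98], [0.46
[... 984 characters left out ...]
25, 25], [0.468, -0.222, 0.242])]
[-0.6018 -0.143   1.9187 -0.      1.3652 -0.5569]
200 [34, 38, 39] [ 0.471  -0.2423  0.2588]
205 [42, 43, 37] [ 0.4705 -0.2424  0.2424]
210 [157, 140, 38] [ 0.4707 -0.2257  0.2128]
215 [28, 29, 31] [ 0.4694 -0.2429  0.2091]
220 [71, 74, 77] [ 0.469  -0.2403  0.1897]
225 [69, 70, 72] [ 0.4683 -0.2429  0.1742]
230 [113, 24, 22] [ 0.4677 -0.246   0.159 ]
235 [101, 14, 20] [ 0.4673 -0.2418  0.1372]
240 [103, 35, 31] [ 0.4665 -0.2465  0.1229]
245 [91, 95, 94] [ 0.4665 -0.2331  0.0921]
250 [104, 105, 105] [ 0.4657 -0.2377  0.077 ]
255 [125, 123, 124] [ 0.465  -0.2397  0.0593]
260 [106, 103, 100] [ 0.4645 -0.2363  0.0363]
265 [122, 98, 70] [ 0.4633 -0.2539  0.0333]
```

The depth shows the shut fingertips sitting on the handle's top (z≈0.16), about 10 mm above where the TCP reading and the stated geometry put them. I'll lift, open, and measure where the tips really are.

```bash
python3 -m inch '[[[0,0,-0.03],[0,0,0],0],[[0,0,-0.01],[0,0,0],0.6],[[0,0,0],[0,0,0],0.6],[[0,0,0],[0,0,0],0.6],[[0,0,0],[0,0,0],0.6]]'
python3 - <<'E'
from h import *
np.set_printoptions(precision=4,suppress=True)
s=manip.state();M=R.from_quat(np.array(s["tool_rot"])[[1,2,3,0]]).as_matrix();p=manip.camera_params("wrist");im,d=snap("wrist","w4");P=wcloud(d,p)
Rm=cv2.Rodrigues(np.array(p["rvec"],float))[0];print("cam in tool",M.T@(-Rm.T@np.ravel(p["tvec"])-s["tool_pos"]),s["tool_pos"],s["joint_pos"],s["gripper_width"])
T=(P-s["tool_pos"])@M
w=(abs(T[...,1])<.045)&(abs(T[...,0])<.02)&(T[...,2]>-.1)&(T[...,2]<.04)&(d>0)
for sg in(-1,1):
    q=T[w&(T[...,1]*sg>0.0)];print(sg,len(q),np.percentile(q,[0,2,50,98,100],axis=0))
print(handle(im,P,(.468,-.23),.145))
E
```

```text
time: 4.65
tool_pos: [0.4675, -0.2311, 0.1885]
tool_rot: [-0.001, 0.723, 0.691, -0.0]
contact_force: [-0.3, 0.7, 0.4]
gripper_width: 0.594
grasp_force: 0.0
cam in tool [ 0.0787 -0.0004 -0.1559] [ 0.4675 -0.2311  0.1885] [-0.6019 -0.1757  1.8823  0.      1.437  -0.5569] 0.5941366844015993
-1 6961 [[-0.0127 -0.045  -0.1   ]
 [-0.0086 -0.0437 -0.0993]
 [ 0.0099 -0.0258 -0.0711]
 [ 0.0168 -0.0011  0.0313]
 [ 0.0199 -0.0002  0.0398]]
1 7170 [[-0.013   0.0001 -0.1   ]
 [-0.009   0.0008 -0.0994]
 [ 0.0098  0.0249 -0.0706]
 [ 0.0167  0.044   0.0315]
 [ 0.02    0.045   0.04  ]]
(np.int64(1187), np.int64(1486), array([ 0.4684, -0.225 ,  0.1577]), ((468.26702880859375, -227.02305603027344), (32.37930679321289, 21.07219886779785), 88.39556121826172))
```

View pics/w4.png

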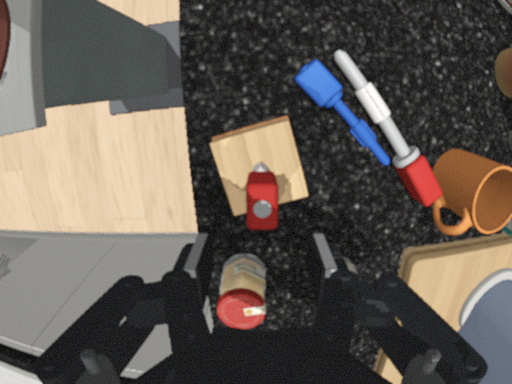

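The wrist view shows the small red stirrer upright at (262,205), with the fingers open either side and their tips at about (205,237) and (318,237). The big red look-alike has toppled and now lies at (400,140). It was free-standing and isn't on the bystander list. I'll read the fingertip depths.

```bash
python3 - <<'E'
from h import *
np.set_printoptions(precision=4,suppress=True)
s=manip.state();M=R.from_quat(np.array(s["tool_rot"])[[1,2,3,0]]).as_matrix();p=manip.camera_params("wrist");im,d=manip.grab_frame("wrist");P=wcloud(d,p);T=(P-s["tool_pos"])@M
for u in(200,205,318,323):
    print(u,[(v,T[v,u].round(3).tolist()) for v in range(228,290,6)])
for l in("mug","handle"):
    for c in("wrist",): print(l,[(np.round(o["point"],3),round(o["score"],2)) for o in manip.look_for(c,l)])
E
```

```text
200 [(228, [-0.089, -0.079, 0.188]), (234, [0.01, -0.031, -0.022]), (240, [0.01, -0.03, -0.029]), (246, [0.01, -0.029, -0.034]), (252, [0.009, -0.028, -0.039]), (258, [0.009, -0.027, -0.044]), (264, [0.009, -0.026, -0.049]), (270, [0.007, -0.026, -0.051]), (276, [0.005, -0.026, -0.053]), (282, [0.002, -0.026, -0.052]), (288, [0.0, -0.026, -0.054])]
205 [(228, [-0.088, -0.072, 0.187]), (234, [0.01, -0.029, -0.021]), (240, [0.01, -0.028, -0.027]), (246, [0.01, -0.026, -0.035]), (252, [0.009, -0.026, -0.037]), (258, [0.005, -0.026, -0.038]), (264, [0.003, -0.026, -0.039]), (270, [0.001, -0.026, -0.042]), (276, [-0.001, -0.026, -0.043]), (282, [-0.004, -0.026, -0.044]), (288, [-0.007, -0.026, -0.045])]
318 [(228, [-0.088, 0.074, 0.187]), (234, [0.009, 0.029, -0.021]), (240, [0.01, 0.028, -0.028]), (246, [0.01, 0.027, -0.034]), (252, [0.01, 0.026, -0.039]), (258, [0.009, 0.025, -0.043]), (264, [0.007, 0.025, -0.046]), (270, [0.005, 0.025, -0.048]), (276, [0.002, 0.025, -0.048]), (282, [-0.0, 0.025, -0.049]), (288, [-0.001, 0.025, -0.053])]
323 [(228, [-0.088, 0.081, 0.186]), (234, [-0.097, 0.082, 0.187]), (240, [0.01, 0.031, -0.028]), (246, [0.01, 0.029, -0.034]), (252, [0.01, 0.028, -0.04]), (258, [0.01, 0.027, -0.045]), (264, [0.01, 0.026, -0.05]), (270, [0.009, 0.026, -0.054]), (276, [0.007, 0.026, -0.054]), (282, [0.003, 0.026, -0.054]), (288, [0.0, 0.027, -0.055])]
mug [(array([ 0.712, -0.255,  0.071]), 0.97)]
handle [(array([ 0.546, -0.154,  0.02 ]), 0.73), (array([ 0.632, -0.212,  0.028]), 0.65), (array([ 0.469, -0.221,  0.158]), 0.59)]
```

The real fingertips lie about 35 mm further back than stated (tool z≈−0.018 open, ≈−0.010 shut). So the TCP has to go to z≈0.110 for a good grasp.

```bash
python3 -m inch '[[[0.003,0.001,0.02],[0,0,0],0.6],[[0,0,0.03],[0,0,0],0.6],[[0,0,0.029],[0,0,0],0.6],[[0,0,0],[0,0,0],0.6]]'
python3 -m inch '[[[0,0,0],[0,0,0],0],[[0,0,0],[0,0,0],0],[[0,0,0],[0,0,0],0],[[0,0,0],[0,0,0],0],[[0,0,0],[0,0,0],0]]'
```

```text
time: 5.25
tool_pos: [0.4661, -0.2265, 0.1057]
tool_rot: [-0.005, 0.723, 0.691, -0.001]
contact_force: [-0.4, -0.1, -0.5]
gripper_width: 0.6
grasp_force: 0.0
time: 5.75
tool_pos: [0.4697, -0.2295, 0.1129]
tool_rot: [0.001, 0.723, 0.691, -0.0]
contact_force: [-3.6, -1.2, 6.6]
gripper_width: 0.248
grasp_force: 60.2
```

```bash
python3 -m inch '[[[0,0,-0.01],[0,0,0],0],[[0,0,-0.02],[0,0,0],0],[[0,0,-0.03],[0,0,0],0],[[0,0,-0.03],[0,0,0],0],[[0,0,-0.03],[0,0,0],0],[[0,0,-0.01],[0,0,0],0],[[0,0,0],[0,0,0],0]]'
python3 - <<'E'
from h import *
np.set_printoptions(precision=4,suppress=True)
s=manip.state();M=R.from_quat(np.array(s["tool_rot"])[[1,2,3,0]]).as_matrix();print(M,s["tool_pos"],s["contact_force"],s["gripper_width"],s["grasp_force"])
i2,d2=snap("side","s5");p=manip.camera_params("wrist");im,d=snap("wrist","w5");np.save("w5d.npy",d);np.save("s5d.npy",d2);P=wcloud(d,p);T=(P-s["tool_pos"])@M
for u in range(245,280,6): print(u,[(v,im[v,u].tolist(),T[v,u].round(3).tolist()) for v in range(200,240,8)])
u,v=w2px("side",[.468,-.23,.2]).astype(int);print(u,v)
o=np.zeros((384,800,3),np.uint8);o[:,:400]=im[:,60:460,::-1];o[:384,400:]=cv2.resize(i2[v-70:v+70,u-72:u+73,::-1],(400,384));cv2.imwrite("pics/c5.png",o)
E
```

```text
time: 6.45
tool_pos: [0.4703, -0.229, 0.243]
tool_rot: [0.002, 0.723, 0.691, 0.001]
contact_force: [0.2, -0.5, -1.7]
gripper_width: 0.252
grasp_force: 59.4
[[ 0.0449  0.999   0.0041]
 [ 0.999  -0.0449 -0.002 ]
 [-0.0018  0.0042 -1.    ]] [ 0.4703 -0.229   0.243 ] [ 0.1519 -0.533  -1.6695] 0.25190851743946846 59.423664808273315
245 [(200, [62, 49, 34], [-0.068, -0.024, 0.242]), (208, [42, 42, 37], [-0.08, -0.024, 0.242]), (216, [98, 28, 26], [0.018, -0.009, -0.012]), (224, [95, 15, 15], [0.018, -0.009, -0.024]), (232, [98, 21, 27], [0.019, -0.008, -0.033])]
251 [(200, [135, 132, 129], [0.005, -0.008, 0.045]), (208, [122, 122, 120], [0.001, -0.008, 0.041]), (216, [103, 31, 32], [0.018, -0.006, -0.014]), (224, [97, 29, 19], [0.018, -0.006, -0.023]), (232, [98, 22, 23], [0.018, -0.005, -0.033])]
257 [(200, [172, 169, 167], [0.006, -0.004, 0.043]), (208, [94, 93, 93], [0.005, -0.004, 0.03]), (216, [97, 23, 20], [0.018, -0.003, -0.013]), (224, [98, 26, 22], [0.018, -0.003, -0.023]), (232, [99, 33, 31], [0.019, -0.003, -0.033])]
263 [(200, [167, 163, 162], [0.006, 0.001, 0.043]), (208, [93, 91, 87], [0.005, 0.0, 0.031]), (216, [102, 34, 32], [0.018, 0.0, -0.014]), (224, [104, 34, 38], [0.018, 0.0, -0.024]), (232, [97, 30, 25], [0.018, 0.0, -0.033])]
269 [(200, [106, 105, 101], [-0.068, 0.01, 0.242]), (208, [158, 154, 151], [-0.0, 0.005, 0.043]), (216, [122, 35, 30], [0.018, 0.003, -0.013]), (224, [113, 34, 34], [0.019, 0.003, -0.025]), (232, [100, 36, 30], [0.019, 0.003, -0.033])]
275 [(200, [55, 56, 54], [-0.068, 0.019, 0.241]), (208, [27, 33, 26], [-0.08, 0.019, 0.242]), (216, [109, 28, 23], [0.018, 0.006, -0.013]), (224, [120, 38, 33], [0.018, 0.006, -0.023]), (232, [102, 30, 30], [0.018, 0.006, -0.032])]
226 214
```

View pics/c5.png

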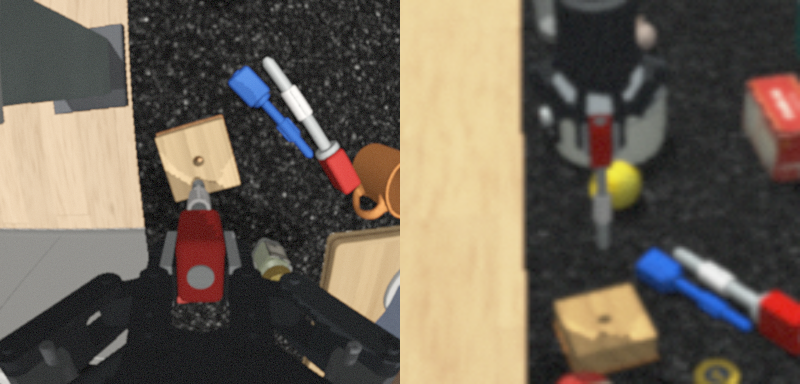

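The stirrer is held upright, out of the stand, and the foot hangs clear at about z 0.13. Now over to the maker, with a look at the mouth on the way.

```bash
python3 -m inch '[[[0.03,0.001,0],[0,0,0],0],[[0.045,0.001,0],[0,0,0],0],[[0.045,0.001,0],[0,0,0],0],[[0.045,0.001,0],[0,0,0],0],[[0.045,0.001,0],[0,0,0],0],[[0.045,0.001,0],[0,0,0],0],[[0.025,0.001,0],[0,0,0],0],[[0,0,0],[0,0,0],0]]'
python3 - <<'E'
from h import *
np.set_printoptions(precision=4,suppress=True)
s=manip.state();M=R.from_quat(np.array(s["tool_rot"])[[1,2,3,0]]).as_matrix();print(s["tool_pos"],s["contact_force"],s["grasp_force"],s["joint_pos"])
p=manip.camera_params("wrist");im,d=snap("wrist","w6");P=wcloud(d,p);T=(P-s["tool_pos"])@M
for l in("mouth","maker","foot"): print(l,[(np.round(o["point"],3),round(o["score"],2)) for o in manip.look_for("wrist",l)])
w=(abs(P[...,2]-.091)<.008)&(np.hypot(P[...,0]-.496,P[...,1]-.141)<.09);print(cv2.minEnclosingCircle((P[w][:,:2]*1000).astype(np.float32)))
Q=P[w];e=cv2.convexHull((Q[:,:2]*1000).astype(np.float32)).reshape(-1,2);print(cv2.fitEllipse(e))
np.save("P6.npy",P)
E
```

```text
time: 7.35
tool_pos: [0.4875, 0.0537, 0.238]
tool_rot: [-0.002, 0.721, 0.693, -0.001]
contact_force: [-0.7, -0.2, -2.0]
gripper_width: 0.252
grasp_force: 59.4
[0.4875 0.0537 0.238 ] [-0.6658 -0.2052 -2.0389] 59.371479749679565 [-0.0428 -0.2856  1.8916  0.0011  1.54   -0.0025]
mouth [(array([0.499, 0.143, 0.086]), 0.81)]
maker []
foot [(array([ 0.576, -0.124,  0.018]), 0.88), (array([0.489, 0.062, 0.279]), 0.73)]
((496.62469482421875, 145.01181030273438), 74.29961395263672)
((496.61590576171875, 144.6323699951172), (147.0440673828125, 147.50096130371094), 70.66259002685547)
```

View pics/w6.png

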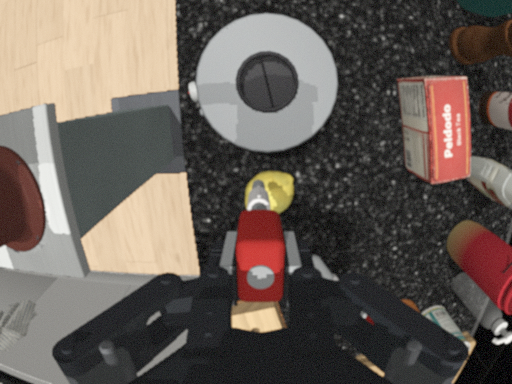

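The wrist view shows the maker's lid at (266,82), with the flap-covered mouth at (267,82) and the lemon at (270,190) safely below the foot. Moving over the mouth at (0.497, 0.143).

```bash
python3 -m inch '[[[0.03,0.002,0],[0,0,0],0],[[0.03,0.002,0],[0,0,0],0],[[0.028,0.002,0],[0,0,0],0],[[0,0,0],[0,0,0],0],[[0,0,0],[0,0,0],0],[[0,0,0],[0,0,0],0]]'
python3 - <<'E'
from h import *
np.set_printoptions(precision=4,suppress=True)
s=manip.state();M=R.from_quat(np.array(s["tool_rot"])[[1,2,3,0]]).as_matrix();print(M,s["tool_pos"],s["contact_force"],s["joint_pos"])
im,d=snap("side","s7");u,v=w2px("side",[.497,.143,.15]).astype(int);
print(u,v,w2px("side",[.497,.143,.096]));cv2.imwrite("pics/c7.png",cv2.resize(im[v-50:v+50,u-50:u+50,::-1],(500,500),interpolation=cv2.INTER_CUBIC))
t,td=manip.grab_frame("top")
p=manip.camera_params("wrist");w,wd=manip.grab_frame("wrist");P=wcloud(wd,p);q=(abs(P[...,2]-.091)<.008)&(np.hypot(P[...,0]-.496,P[...,1]-.141)<.09);e=cv2.convexHull((P[q][:,:2]*1000).astype(np.float32)).reshape(-1,2);print(cv2.fitEllipse(e))
E
```

```text
time: 8.15
tool_pos: [0.4988, 0.1372, 0.2405]
tool_rot: [-0.0, 0.723, 0.69, -0.0]
contact_force: [0.6, -0.8, -0.8]
gripper_width: 0.248
grasp_force: 59.3
[[ 0.0468  0.9989 -0.0005]
 [ 0.9989 -0.0468 -0.0005]
 [-0.0005 -0.0005 -1.    ]] [0.4988 0.1372 0.2405] [ 0.5528 -0.801  -0.8184] [ 0.1247 -0.2202  1.8337 -0.0004  1.5288  0.1715]
228 159 [228.5474 172.528 ]
((496.6559753417969, 146.48631286621094), (144.9645233154297, 146.8671875), 84.62879943847656)
```

View pics/c7.png

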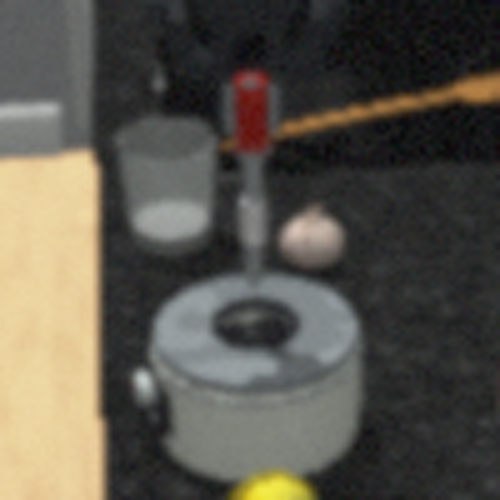

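The side view shows the stirrer hanging upright, with its foot at about (255,275) in the crop, just above the mouth at (255,325). The readings put the mouth about 8 mm further +y than the TCP. I'll correct that and lower through the flaps.

```bash
python3 -m inch '[[[0.007,0,0],[0,0,0],0],[[0,0,0.02],[0,0,0],0],[[0,0,0.02],[0,0,0],0],[[0,0,0.02],[0,0,0],0],[[0,0,0.015],[0,0,0],0],[[0,0,0],[0,0,0],0],[[0,0,0],[0,0,0],0]]'
```

```text
time: 9.0
tool_pos: [0.4992, 0.1456, 0.166]
tool_rot: [-0.0, 0.723, 0.691, 0.0]
contact_force: [-0.3, 0.1, -0.2]
gripper_width: 0.247
grasp_force: 59.4
```

```bash
python3 -m inch '[[[0,0,0.005],[0,0,0],0],[[0,0,0.005],[0,0,0],0],[[0,0,0.003],[0,0,0],0],[[0,0,0],[0,0,0],0]]'
```

```text
time: 9.4
tool_pos: [0.4988, 0.1454, 0.1523]
tool_rot: [-0.0, 0.723, 0.691, -0.0]
contact_force: [0.2, -0.1, -1.6]
gripper_width: 0.253
grasp_force: 59.3
```

```bash
python3 -m inch '[[[0,0,0.003],[0,0,0],0],[[0,0,0],[0,0,0],0]]';python3 -m inch '[[[0,0,0.003],[0,0,0],0],[[0,0,0],[0,0,0],0]]'; python3 -m inch '[[[0,0,0.001],[0,0,0],0],[[0,0,0],[0,0,0],0]]'
```

```text
time: 9.6
tool_pos: [0.4989, 0.1454, 0.1495]
tool_rot: [-0.0, 0.723, 0.691, -0.0]
contact_force: [-0.0, 0.2, -1.7]
gripper_width: 0.25
grasp_force: 59.3
time: 9.8
tool_pos: [0.4988, 0.1454, 0.1463]
tool_rot: [-0.0, 0.723, 0.691, -0.0]
contact_force: [0.1, -0.4, -1.8]
gripper_width: 0.25
grasp_force: 59.3
time: 10.0
tool_pos: [0.4991, 0.1454, 0.1458]
tool_rot: [0.0, 0.723, 0.691, -0.0]
contact_force: [0.7, 0.5, -1.3]
gripper_width: 0.255
grasp_force: 59.3
```

```bash
for i in 1 2 3; do python3 -m inch '[[[0,0,0.0015],[0,0,0],0],[[0,0,0],[0,0,0],0]]' | grep -E 'pos|contact'; done
```

```text
tool_pos: [0.4991, 0.1451, 0.1444]
contact_force: [-1.1, -1.8, 0.5]
tool_pos: [0.4992, 0.1449, 0.1432]
contact_force: [-0.7, -2.6, 2.3]
tool_pos: [0.4989, 0.1449, 0.1414]
contact_force: [-1.2, -3.9, 0.6]
```

The sideways force (−1.2, −3.9) together with continued sinking suggests the foot's taper is on the rim of the socket. I'll follow the force toward −y.

```bash
for i in 1 2 3; do python3 -m inch '[[[-0.0015,-0.0005,0.001],[0,0,0],0],[[0,0,0],[0,0,0],0]]' | grep -E 'pos|contact'; done
```

```text
tool_pos: [0.4982, 0.144, 0.1396]
contact_force: [-0.1, -2.7, 0.6]
tool_pos: [0.4977, 0.143, 0.1388]
contact_force: [-0.1, -0.6, -1.9]
tool_pos: [0.4973, 0.1413, 0.1381]
contact_force: [0.4, 0.5, -1.8]
```

```bash
for i in 1 2 3; do python3 -m inch '[[[0,0,0.002],[0,0,0],0],[[0,0,0],[0,0,0],0]]' | grep -E 'pos|contact'; done
```

```text
tool_pos: [0.4973, 0.1412, 0.136]
contact_force: [0.3, -0.2, -2.3]
tool_pos: [0.4974, 0.1412, 0.134]
contact_force: [1.2, 0.1, -1.6]
tool_pos: [0.4973, 0.1412, 0.1321]
contact_force: [0.9, 0.6, -1.6]
```

```bash
for i in 1 2 3 4; do python3 -m inch '[[[0,0,0.0015],[0,0,0],0],[[0,0,0],[0,0,0],0]]' | grep -E 'pos|contact'; done
```

```text
tool_pos: [0.4974, 0.1411, 0.1307]
contact_force: [0.8, 0.5, -2.5]
tool_pos: [0.4974, 0.1411, 0.1292]
contact_force: [0.3, 0.4, -2.6]
tool_pos: [0.4974, 0.1411, 0.1276]
contact_force: [1.0, 0.5, -2.2]
tool_pos: [0.4976, 0.1411, 0.1269]
contact_force: [-0.3, 0.2, 2.6]
```

It has bottomed at 0.127, matching the estimated foot height of 18 mm. I'll do a quick sideways nudge to confirm the foot is captive in the socket.

```bash
python3 -m inch '[[[0.004,0,-0.001],[0,0,0],0],[[0,0,0],[0,0,0],0]]' | grep -E 'pos|contact';python3 -m inch '[[[-0.008,0,0],[0,0,0],0],[[0,0,0],[0,0,0],0]]' | grep -E 'pos|contact'; python3 -m inch '[[[0.004,0,0],[0,0,0],0],[[0,0,0.001],[0,0,0],0],[[0,0,0],[0,0,0],0]]' 
python3 - <<'E'
from h import *
im,d=snap("side","s8");u,v=w2px("side",[.497,.143,.15]).astype(int)
cv2.imwrite("pics/c8.png",cv2.resize(im[v-50:v+50,u-50:u+50,::-1],(500,500),interpolation=cv2.INTER_CUBIC))
E
```

```text
tool_pos: [0.4975, 0.1443, 0.1271]
contact_force: [0.5, -2.3, -0.3]
tool_pos: [0.4967, 0.1374, 0.1272]
contact_force: [-0.9, 2.3, -0.5]
time: 13.3
tool_pos: [0.4974, 0.1408, 0.1271]
tool_rot: [0.0, 0.723, 0.691, -0.0]
contact_force: [-1.8, -0.9, 3.9]
gripper_width: 0.249
grasp_force: 60.0
```

View pics/c8.png

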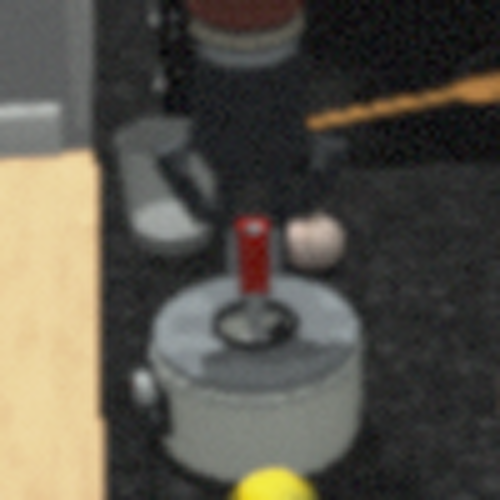

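```bash
python3 - <<'E'
from h import *
np.set_printoptions(precision=4,suppress=True)
p=manip.camera_params("wrist");im,d=snap("wrist","w8");P=wcloud(d,p)
m=(im[...,0]>70)&(im[...,1]<60)&(im[...,2]<60)&(np.hypot(P[...,0]-.497,P[...,1]-.141)<.03)&(P[...,2]>.1)
print("wrist red z",m.sum(),np.percentile(P[m][:,2],[0,5,50,95,100]))
s=cv2.imread("pics/s8.png")[:,:,::-1];i,d=manip.grab_frame("side")
print([(v,i[v,229].tolist(),px2w("side",d,229,v)) for v in range(148,178,3)])
E
```

```text
wrist red z 2722 [0.1309 0.1389 0.1693 0.1732 0.1744]
[(148, [41, 43, 41], array([0.5198, 0.4848, 0.0009])), (151, [53, 42, 43], array([ 0.5181,  0.4612, -0.0003])), (154, [153, 120, 118], array([0.5006, 0.1395, 0.1741])), (157, [113, 26, 23], array([0.4995, 0.126 , 0.1702])), (160, [102, 24, 16], array([0.4992, 0.127 , 0.1576])), (163, [102, 26, 18], array([0.4989, 0.1264, 0.1458])), (166, [99, 27, 28], array([0.4985, 0.1259, 0.1339])), (169, [88, 91, 90], array([0.4987, 0.1369, 0.1146])), (172, [93, 97, 96], array([0.4982, 0.1339, 0.104 ])), (175, [95, 100, 99], array([0.4979, 0.1359, 0.09  ]))]
```

The handle top is at 0.173, so the foot is at about 0.018–0.019 and home in the socket. Releasing and retreating straight up.

```bash
python3 -m inch '[[[0,0,0],[0,0,0],0.7],[[0,0,0],[0,0,0],0.7],[[0,0,0],[0,0,0],0.7],[[0,0,0],[0,0,0],0.7],[[0,0,0],[0,0,0],0.7]]'; python3 -m inch '[[[0,0,-0.02],[0,0,0],0.7],[[0,0,-0.03],[0,0,0],0.7],[[0,0,-0.03],[0,0,0],0.7],[[0,0,-0.03],[0,0,0],0.7],[[0,0,-0.02],[0,0,0],0.7],[[0,0,0],[0,0,0],0.7],[[0,0,0],[0,0,0],0.7],[[0,0,0],[0,0,0],0.7]]'
python3 - <<'E'
from h import *
im,d=snap("side","s9");u,v=w2px("side",[.497,.143,.15]).astype(int)
cv2.imwrite("pics/c9.png",cv2.resize(im[v-50:v+50,u-50:u+50,::-1],(500,500),interpolation=cv2.INTER_CUBIC))
p=manip.camera_params("wrist");im,d=snap("wrist","w9");P=wcloud(d,p)
m=(im[...,0]>70)&(im[...,1]<60)&(im[...,2]<60)&(np.hypot(P[...,0]-.497,P[...,1]-.141)<.05)&(P[...,2]>.1)
print(m.sum(),np.percentile(P[m],[5,50,95],axis=0))
E
```

```text
time: 13.95
tool_pos: [0.4973, 0.1411, 0.1262]
tool_rot: [-0.0, 0.723, 0.691, -0.0]
contact_force: [0.1, -0.2, -0.7]
gripper_width: 0.704
grasp_force: 0.0
time: 14.75
tool_pos: [0.4965, 0.1409, 0.2541]
tool_rot: [-0.001, 0.723, 0.691, -0.001]
contact_force: [0.4, -0.5, -0.3]
gripper_width: 0.7
grasp_force: 0.0
627 [[0.46909796 0.13231128 0.13900565]
 [0.4818575  0.15310348 0.16370285]
 [0.52334323 0.15957973 0.35624838]]
```

View pics/c9.png

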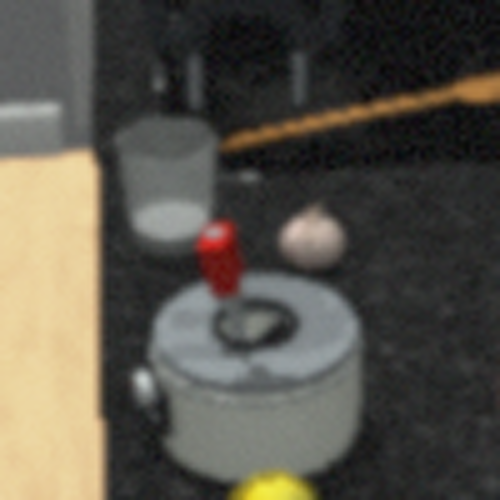

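The stirrer stands in the socket with a slight lean, about 0.15 rad and within the allowed slack. The gripper is clear.

```bash
python3 -m inch '[[[0,0,0],[0,0,0],0.7],[[0,0,0],[0,0,0],0.7],[[0,0,0],[0,0,0],0.7]]' | head -1; python3 -c "
from plant import manip
print(manip.job_done())"
```

```text
time: 15.15
the job is handed in; nothing more can be done
None
```

The small red-handled stirrer is home in the drive socket, standing released with a lean of about 0.15 rad, and the job was handed in at 15 s; the hand-in returned no verdict, the free-standing big red look-alike (not a listed bystander) toppled against the mug around my first grasp try, and I did not re-measure the bystanders afterwards.

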